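# Change round the enlarger lenses

## Task

The bellows units of the two darkroom enlargers stand on the bench with their lens seats up: fit the slim lens in the small unit, and fit the middle-sized lens in the large unit, its retaining latch slid fully shut over the disc again. Put the tall lens away in the case, in the recess that the slim one leaves, and leave the flat lens beside it alone. The rubber mat is free for setting a lens down in the meantime; keep the lenses upright and set them down gently without dropping them, flat and fully home in their seats.

Things in the scene. Friction and masses are not known exactly. Their poses are not given: they have to be found in the camera images.
- lens_slim: Slim lens, black barrel 36 mm across, rising 28 mm above its disc (36 mm tall in all, 0.12 kg). On a round aluminium disc 74 mm across, 8 mm thick (lower edge chamfered 3.5 mm), alike for all four lenses. Origin: centre of the disc's flat underside, z up; round, yaw means nothing. Starts in one of the two recesses of the case (either one).
- lens_middle: Middle-sized lens, black barrel 44 mm across, rising 38 mm above its disc (46 mm tall in all, 0.20 kg). On a round aluminium disc 74 mm across, 8 mm thick (lower edge chamfered 3.5 mm), alike for all four lenses. Origin: centre of the disc's flat underside, z up; round, yaw means nothing. Starts in the seat of the small unit.
- lens_tall: Tall lens, black barrel 44 mm across for the first 10 mm above its disc and 54 mm across for the 42 mm above that (60 mm tall in all, 0.30 kg). On a round aluminium disc 74 mm across, 8 mm thick (lower edge chamfered 3.5 mm), alike for all four lenses. Origin: centre of the disc's flat underside, z up; round, yaw means nothing. Starts in the seat of the large unit, held down by the latch.
- lens_flat: Flat lens, a wide low black barrel 62 mm across rising only 12 mm above its disc (20 mm tall in all). On a round aluminium disc 74 mm across, 8 mm thick (lower edge chamfered 3.5 mm), alike for all four lenses. Origin: centre of the disc's flat underside, z up; round, yaw means nothing. Lies in the other recess of the case and stays there.
- unit_small: Small bellows unit, fixed: black bellows, grey 112 mm square lens stage, flat top at 78 mm; in its middle a round seat 80 mm across, 7 mm deep (floor at 71 mm), without latch: a disc in it stands 1 mm proud. Focusing knobs on its -x side, below the top. Origin: seat's axis at table level, z up, x away from the focusing knobs.
- unit_large: Large bellows unit, fixed. Grey lens stage, flat top at 92 mm, x -71 to +101, y +-65 mm; round seat about the origin's axis, 80 mm across, 7 mm deep (floor at 85 mm), a disc in it stands 1 mm proud. On top a steel latch slides along x between rails (x 47 to 97, |y| 10 to 16 mm, 8 mm high). Origin: seat's axis at table level, z up, x from seat to latch.
- case: Lens case without its lid, fixed: aluminium-sided box 216 x 116 x 45 mm with grey foam, two round recesses 80 mm across and 50 mm either side of the middle along its x axis (x = -50 and +50 mm, y = 0), floor at 38 mm, foam top at 44 mm, side walls to 45 mm. Origin: centre of its underside; x along its length, z up.
- mat: Black rubber mat lying on the bench, fixed, 140 x 140 x 4 mm, empty at the start. Origin: centre of its underside.
- latch (a joint): Retaining latch of the large unit, m: 0 = shut (its 16 mm wide, 4 mm thick steel tongue reaches to 29 mm from the seat's axis, 2 mm above the disc, and holds it in; it may start up to 3 mm open), 0.018 = fully open (tongue 47 mm from the axis, clear of the seat). Opens along the unit's +x. Stays where it is left; 1.5 N of friction.
- latch_knob (a point): Top centre of the latch's upright black knurled knob, 16 mm across and 24 mm tall, at 123 mm height; 70 mm from the seat's axis along the unit's +x when shut, 88 mm when open. Its foot, the top of the tongue, is at 99 mm, and the guide rails beside it are 100 mm high.
There are look-alikes about, which are no part of the job. What is shaped like the unit_large but green is not meant. What is shaped like the lens_tall but orange is not meant.

How it is judged:
At the end, for the whole second after the job is handed in: Slim lens in the small unit's seat, middle lens in the large unit's, tall lens in a recess of the case (each within 7 mm of centre, 3 mm of seated height, 0.06 rad of level), latch shut within 4 mm, flat lens moved less than 12 mm, all at rest (horizontal distance between lens_slim and unit_small below 0.007 m and z of lens_slim in the frame of unit_small between 0.068 and 0.074 m and angle between each of lens_slim, lens_middle, lens_tall's own z axis and vertical below 0.06 rad and horizontal distance between lens_middle and unit_large below 0.007 m and z of lens_middle in the frame of unit_large between 0.082 and 0.088 m and value of joint latch below 0.004 m and (x of lens_tall in the frame of case between -0.057 and -0.043 m or x of lens_tall in the frame of case between 0.043 and 0.057 m) and y of lens_tall in the frame of case between -0.007 and 0.007 m and z of lens_tall in the frame of case between 0.035 and 0.041 m and z of lens_flat in the frame of case between 0.035 and 0.041 m and distance of lens_flat from where it was at the start of the episode below 0.012 m and linear speed of each of lens_slim, lens_middle, lens_tall below 0.02 m/s and angular speed of each of lens_slim, lens_middle, lens_tall below 0.2 rad/s); the robot touches nothing.
It fails at once if one of the lenses is tipped by more than 45 degrees (angle between any of lens_slim, lens_middle, lens_tall's own z axis and vertical above 0.79 rad).
It fails at once if the flat lens is taken out or pushed (moved more than 15 mm) (distance of lens_flat from where it was at the start of the episode above 0.015 m).
It fails at once if a lens is dropped (from more than about 2 cm: out of the fingers and faster than 0.65 m/s) ((contact force between lens_slim and the fingers below 0.1 N and linear speed of lens_slim above 0.65 m/s) or (contact force between lens_middle and the fingers below 0.1 N and linear speed of lens_middle above 0.65 m/s) or (contact force between lens_tall and the fingers below 0.1 N and linear speed of lens_tall above 0.65 m/s)).
It also fails if it takes over 136 s, if anything falls off the work surface, if the arm or the gripper's body presses on something with over 40 N, if the wrist force passes 120 N, or if a joint passes its speed limit or range.

## Robot

A 7-joint arm with a two-finger parallel gripper is mounted at the origin on the work surface. World frame = base frame: x ahead of the robot, y to its left, z up, the work surface at z = 0. Lengths are in m, angles in rad, forces in N, time in s.
With the tool pointing down it reaches from about 0.425 to 0.875 m from the base axis. Payload 4.7 kg.
Tool frame: the origin (TCP) lies at the very end of the fingers, on their centre line; the grasp point (between the pads) lies 19 mm behind it; x points along the fingers, y is the direction in which the jaws open and shut, and the axes are right-handed (so a half turn about x gives the same grasp; the last joint's range is limited). The gripper opens to 87 mm and grips with 3 to 60 N. Pads are 19 mm wide; open, the fingers measure 117 mm over their backs; the gripper's body (75 mm by 190 mm) begins 51 mm behind the grasp point.
Start: joints at [1.212, 0.321, -0.07, 1.45, 0.023, 1.371, -0.057], TCP at [0.237, -0.605, 0.223] pointing down, gripper open.
Joint ranges: [-2.86, 2.86], [-0.3, 2.09], [-1.38, 1.24], [0.06, 2.45], [-1.56, 4.7], [0.09, 2.05], [-2.69, 2.69]. Speed limits (rad/s): [2.57, 2.57, 3.14, 3.14, 3.14, 3.14, 3.14].

## Interface

Orientations are given as a rotation vector (axis times angle).
In Python, from bench import ctrl gives the robot as it stands.
- The arm moves only by the tool step_arm, never from a script. Its argument "increments" is one flat list of numbers, 6 for each row, row after row: the shift along the tool's x, y, z in cm, then the turn, a rotation vector about the tool's x, y, z in rad. In form: [tx, ty, tz, ax, ay, az, tx, ty, tz, ax, ay, az, ...]. A call has 1 to 12 rows; each row shifts and turns the commanded pose from where the row before left it, along the tool's axes as they then stand; what a row does not reach is not made up. A row lasts 1/8 s, in which the tool goes at most 62.5 mm and 10.7 degrees, less where a joint would pass 70% of its speed; a pose out of reach is approached as far as the arm can. A call with a gripper value outside its range is refused whole. "fingers" is the opening in per cent of the stroke, from 0 (shut) to 100 (fully open), set as the call begins (left out, the last holds). The fingers move at their own pace and stop on an object; "force" is the grip in N (left out, the last holds). Time passes only in rows, so rows that do not move let the fingers close. It gives the time, the measured TCP pose, the force and the opening at its end, in the units of the state.
- ctrl.get_state(): the state, without advancing time (a new reading comes with each control period).
- ctrl.get_image(name): name is "scene" or "top"; returns the picture (480x640x3 uint8, red, green, blue); there is no depth.
- ctrl.camera_params(name): a dict with "vertical_fov" (degrees; the focal length in pixels is half the picture's height over the tangent of half this angle, whatever the lens; pixels are square), "cx", "cy" (the principal point, pixels), "R" (3x3) and "t" (3): a world point X has camera coordinates R X + t. Camera axes: x right, y down, z forward; pixel columns grow to the right and rows downward; lengths in m; the calibration is good to about 2 mm. A picture is of the moment at which its call begins. camera_params takes no time and is no camera call.
- ctrl.close_job(): hands the job in, once; it reports no verdict.
Trained networks look in the newest picture that a camera, given by its name, has taken for a name from the list of things; names that differ only in an ending like _2 or _b are one class to them, and where a whole thing is asked for, a point or a joint stands for the part that bears it (a point fixed in the world has none). Each returns a list of dicts, best first, with "score" (0 to 1); they miss things now and then, are a little off and sometimes report something else, mostly with a low value. They report only what shows in the picture. A call takes as long as a camera call. They do not tell look-alikes from the thing itself.
- ctrl.search_frame(camera, name): "xyz" ([x, y, z] in m, in the coordinates of the camera as it stood for that picture, good to about 4 mm: the middle of the surface that is visible of it).
- ctrl.silhouettes(camera, name): "pixels" (480x640 bool, what is visible of it).
- ctrl.spot_point(camera, name): "xyz" ([x, y, z] in m, in the coordinates of the camera as it stood for that picture, good to about 4 mm: a listed point, or the origin of a listed thing).
The state is a dict: "time": time; "joint_positions": joint angles; "qd": joint speeds; "joint_torque": joint torques, N m; "position": TCP position; "tool_rot": TCP orientation; "ft_force": force on the tool from outside, world axes, zero at the start; "torque": the same for the moment, N m; "grip_width": opening from 0.0 (shut) to 1.0 (fully open).
Only numpy, scipy, OpenCV 4.12 (cv2) and the standard library are available. Lean on these libraries where they do the work, as an engineer would, in place of code of your own. Each camera call takes 0.05 s, during which the arm holds its last target.

## Working session

There is one attempt and no reset: what is moved stays moved. The work goes in short steps, Python scripts to look and compute and a tool call to move; the robot and the scene stay as the last step left them, time stands still between calls to the robot, and variables do not carry over. Pictures are saved under pics/ and viewed, and the job is handed in when it is done.

Besides the shell and the picture viewer there is one more tool, called after "Emit:" by a JSON object that holds its "method" and its "body", one argument or row to a line. step_arm: Moves the arm, as the interface text tells. Its arguments: {"type":"object","properties":{"increments":{"type":"array","items":{"type":"number"}},"fingers":{"type":"number"},"force":{"type":"number"}},"required":["increments"]}

```bash
ls; mkdir -p pics; python3 - <<'E'
from bench import ctrl
import cv2,numpy as np
np.set_printoptions(precision=4,suppress=True)
s=ctrl.get_state()
for k in s: print(k,s[k])
for n in ("scene","top"):
    im=ctrl.get_image(n); cv2.imwrite(f"pics/{n}0.png",im[:,:,::-1]); print(n,ctrl.camera_params(n))
E
```

```text
pics
time 0.0
joint_positions [ 1.2121  0.3218 -0.0701  1.4517  0.0226  1.3708 -0.0569]
qd [ 0.0004  0.0002 -0.0004 -0.0005  0.0005  0.0015 -0.0013]
joint_torque [ -0.0002 -49.1289  -0.4042 -31.253   -0.0639   0.0436   0.0002]
position [ 0.2365 -0.6049  0.2214]
tool_rot [ 2.0179  0.3826 -2.0189]
ft_force [ 0.3105 -0.2916  0.7251]
torque [ 0.006   0.0101 -0.0221]
grip_width 1.0007771357178965
scene {'vertical_fov': 47.2930788705029, 'cx': 316.2327248677954, 'cy': 239.03178995726512, 'R': array([[-0.8772,  0.48  ,  0.0126],
       [ 0.3806,  0.711 , -0.5913],
       [-0.2928, -0.5138, -0.8064]]), 't': array([ 0.3713, -0.124 ,  1.3126])}
top {'vertical_fov': 44.27081172517341, 'cx': 320.8068615961169, 'cy': 231.91504459997992, 'R': array([[-0.0185, -0.9998, -0.0101],
       [-0.9874,  0.0198, -0.1569],
       [ 0.157 ,  0.0071, -0.9876]]), 't': array([0.0139, 0.4293, 1.1574])}
```

View pics/scene0.png

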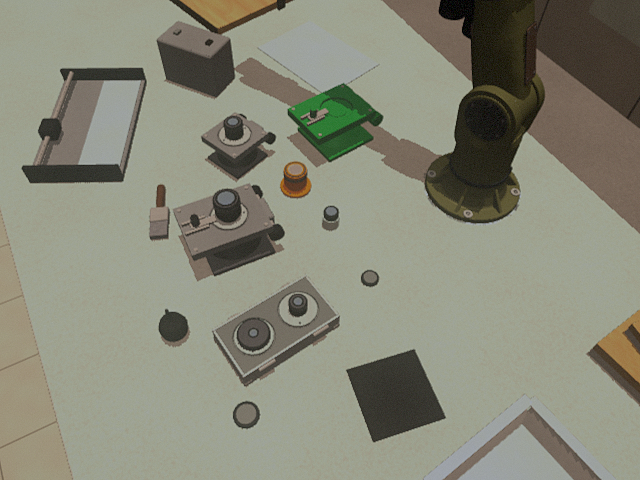

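View pics/top0.png

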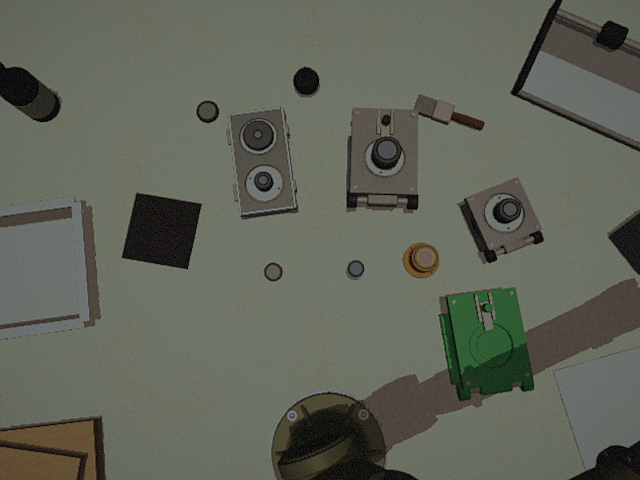

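The top view shows the case at (262,160), with the flat lens at (258,135) and the slim lens at (264,182). The grey large unit is at (385,155) with the tall lens, and its latch knob is at (386,120). The small unit with the middle lens is at (505,213), and the mat is at (162,231). The green unit (487,340) and the orange lens (422,258) are look-alikes and not part of the job.

```bash
cat > h.py <<'E'
from bench import ctrl
import cv2,numpy as np
np.set_printoptions(precision=4,suppress=True)
P={n:ctrl.camera_params(n) for n in("scene","top")}
def f(n): return 240/np.tan(np.radians(P[n]["vertical_fov"])/2)
def w(n,c): return np.array(P[n]["R"]).T@(np.array(c)-P[n]["t"])
def proj(n,X):
    c=np.array(P[n]["R"])@np.array(X)+P[n]["t"]; return np.array([P[n]["cx"],P[n]["cy"]])+f(n)*c[:2]/c[2]
def ray(n,uv):
    d=np.array([(uv[0]-P[n]["cx"])/f(n),(uv[1]-P[n]["cy"])/f(n),1]); R=np.array(P[n]["R"])
    return -R.T@P[n]["t"],R.T@d
def atz(n,uv,z):
    o,d=ray(n,uv); return o+d*(z-o[2])/d[2]
def tri(a,b):
    A=[];B=[]
    for n,uv in(("scene",a),("top",b)):
        o,d=ray(n,uv); d=d/np.linalg.norm(d); M=np.eye(3)-np.outer(d,d); A.append(M);B.append(M@o)
    return np.linalg.lstsq(np.vstack(A),np.hstack(B),rcond=None)[0]
E
python3 - <<'E'
from h import *
for n in("scene","top"):
    ctrl.get_image(n)
    for t in ["lens_slim","lens_middle","lens_tall","lens_flat","unit_small","unit_large","case","mat","latch_knob"]:
        for r in ctrl.spot_point(n,t)[:3]:
            X=w(n,r["xyz"]); print(n,t,round(r["score"],2),X,proj(n,X).round())
print(ctrl.get_state()["time"])
E
```

```text
scene lens_slim 0.65 [0.5324 0.1169 0.0403] [296. 310.]
scene lens_slim 0.62 [ 0.6375 -0.1203  0.129 ] [193. 217.]
scene lens_middle 0.63 [ 0.4509 -0.3472  0.0761] [236. 136.]
scene lens_tall 0.84 [ 0.3744 -0.2015  0.0038] [294. 186.]
scene lens_tall 0.62 [ 0.5659 -0.1201  0.0818] [229. 219.]
scene lens_tall 0.31 [ 0.4503 -0.3509  0.0768] [236. 135.]
scene lens_flat 0.84 [0.63   0.1319 0.0392] [254. 338.]
scene unit_small 0.66 [ 0.4534 -0.3534  0.0059] [237. 156.]
scene unit_large 0.63 [ 0.5646 -0.1264 -0.0008] [233. 240.]
scene unit_large 0.21 [0.5284 0.1184 0.0393] [298. 310.]
scene case 0.67 [ 0.5737  0.1242 -0.0008] [280. 332.]
scene mat 0.56 [0.4401 0.3377 0.0017] [396. 393.]
scene latch_knob 0.62 [ 0.2721 -0.2966  0.1253] [313. 109.]
scene latch_knob 0.47 [ 0.6344 -0.1184  0.1252] [195. 218.]
top lens_slim 0.77 [0.5332 0.1212 0.041 ] [263. 182.]
top lens_middle 0.56 [ 0.4561 -0.3513  0.0721] [503. 212.]
top lens_tall 0.61 [ 0.3708 -0.1991 -0.0011] [421. 261.]
top lens_tall 0.58 [ 0.5697 -0.1251  0.0849] [386. 156.]
top lens_flat 0.92 [0.6338 0.1294 0.0383] [259. 135.]
top unit_small 0.82 [ 0.4548 -0.3505  0.0045] [493. 219.]
top unit_large 0.77 [ 0.1994 -0.305   0.0015] [478. 344.]
top unit_large 0.73 [ 0.5634 -0.1239  0.0046] [381. 170.]
top case 0.62 [0.5811 0.1263 0.0029] [263. 165.]
top mat 0.58 [ 0.4479  0.3372 -0.0007] [162. 229.]
top latch_knob 0.64 [ 0.6335 -0.1262  0.1203] [387. 119.]
top latch_knob 0.55 [ 0.2732 -0.2973  0.1232] [488. 306.]
1.1
```

```bash
python3 - <<'E'
from h import *
im=cv2.imread("pics/top0.png"); c=im[85:275,215:555]; cv2.imwrite("pics/top0c.png",cv2.resize(c,(800,447),interpolation=cv2.INTER_CUBIC))
im=cv2.imread("pics/scene0.png"); c=im[100:390,160:345]; cv2.imwrite("pics/scene0c.png",cv2.resize(c,(383,600),interpolation=cv2.INTER_CUBIC))
E
```

```text
(no output)
```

View pics/top0c.png

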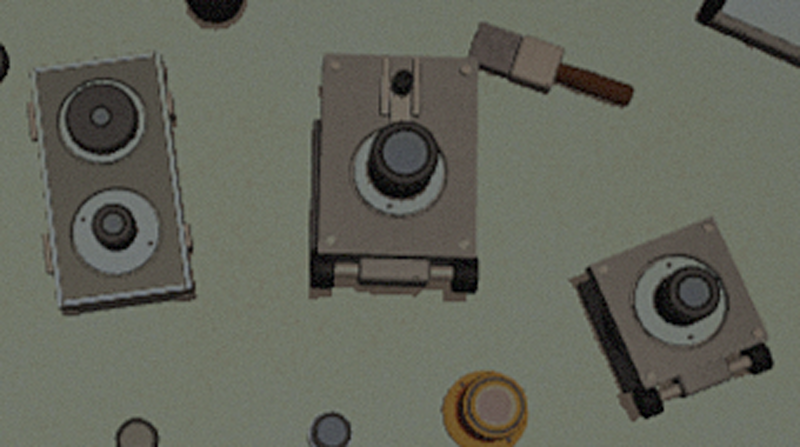

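View pics/scene0c.png

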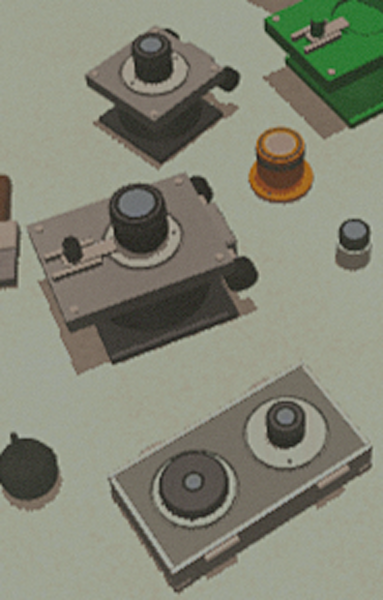

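Reading the crops:

- **Large unit, grey (385,155):** holds the black tall lens, and its tongue comes from the knob side. The green unit (487,340) is a look-alike with an empty seat.
- **Orange lens (422,258):** a look-alike standing on the bench.
- **Small unit:** holds the middle lens.
- **Case:** the slim lens is at (264,182) and the flat one at (258,135).

The colours and barrel shapes fit the description. Next I'll refine the poses by fitting known outlines to edges in both views.

```bash
cat > fit.py <<'E'
from h import *
from scipy.optimize import minimize
from scipy.ndimage import map_coordinates
def grad(path):
    g=cv2.GaussianBlur(cv2.cvtColor(cv2.imread(path),cv2.COLOR_BGR2GRAY).astype(float),(0,0),1.0)
    return np.hypot(cv2.Sobel(g,cv2.CV_64F,1,0),cv2.Sobel(g,cv2.CV_64F,0,1)),g
def pr(n,X):
    c=np.array(P[n]["R"])@X.T+np.array(P[n]["t"])[:,None]; return P[n]["cx"]+f(n)*c[0]/c[2],P[n]["cy"]+f(n)*c[1]/c[2]
def circ(x,y,z,r,a0=0,a1=2*np.pi):
    a=np.linspace(a0,a1,160); return np.c_[x+r*np.cos(a),y+r*np.sin(a),0*a+z]
def rect(x,y,z,yaw,x0,x1,y0,y1):
    t=np.linspace(0,1,60)[:,None]; c=np.array([[x0,y0],[x1,y0],[x1,y1],[x0,y1],[x0,y0]])
    p=np.vstack([c[i]+(c[i+1]-c[i])*t for i in range(4)]); co,s=np.cos(yaw),np.sin(yaw)
    q=p@np.array([[co,s],[-s,co]]); return np.c_[q+[x,y],np.full(len(q),z)]
def samp(G,uv): return map_coordinates(G,[uv[1],uv[0]],order=1,mode='nearest')
def best(cost,x0,rng):
    b=None; rs=np.random.default_rng(0)
    for i in range(40):
        s=np.array(x0)+(rs.uniform(-1,1,len(x0))*rng if i else 0)
        ini=np.vstack([s]+[s+np.eye(len(s))[k]*np.array(rng)[k]*.5 for k in range(len(s))])
        r=minimize(cost,s,method="Nelder-Mead",options=dict(initial_simplex=ini,xatol=1e-5,fatol=1e-4))
        if np.all(abs(r.x-np.array(x0))<2.5*np.array(rng)) and (b is None or r.fun<b.fun): b=r
    return b
E
cat > fit0.py <<'E'
from fit import *
G={n:grad(f"pics/{n}0.png") for n in("scene","top")}
def rc(n,z,ex): return lambda p:-np.mean(np.minimum(samp(G[n][0],pr(n,rect(p[0],p[1],z,p[2],*ex))),60))
for name,x0,z,ex in [("small",[.454,-.351,np.radians(25)],.078,(-.056,.056,-.056,.056)),("large",[.566,-.1245,0.],.092,(-.071,.101,-.065,.065)),
   ("case",[.578,.125,0.05],.045,(-.108,.108,-.058,.058)),("mat",[.444,.3375,-.1],.004,(-.07,.07,-.07,.07))]:
    for n in("scene","top"):
        r=best(rc(n,z,ex),x0,[.008,.008,.15]); print(name,n,r.x,-r.fun)
# disc top rims: bright inside, darker outside
def cc(n,z,r,sgn=1):
    def c(p):
        i=samp(G[n][1],pr(n,circ(p[0],p[1],z,r-.0015)));o=samp(G[n][1],pr(n,circ(p[0],p[1],z,r+.0015)))
        return -np.mean(np.clip(sgn*(i-o),-5,40))
    return c
for name,x0,zs in [("slim",[.533,.119],.046),("middle",[.454,-.351],.079),("tall",[.568,-.1235],.093),("flat",[.632,.1305],.046)]:
    for n in("scene","top"):
        r=best(cc(n,zs,.037),x0,[.006,.006]); print(name,n,r.x,-r.fun)
E
python3 fit0.py
```

```text
small scene [ 0.4485 -0.3523  0.3609] 60.0
small top [ 0.4531 -0.3506  0.3666] 55.68152391584008
large scene [ 0.5639 -0.1227 -0.0391] 53.74140494495512
large top [ 0.565  -0.1209 -0.042 ] 59.166461187029014
case scene [0.5828 0.1283 0.1182] 59.6759315913778
case top [0.5737 0.1194 0.1219] 58.540382136675376
mat scene [ 0.4447  0.3378 -0.1833] 60.0
mat top [ 0.4447  0.3378 -0.1833] 60.0
slim scene [0.5291 0.1175] 28.9802591285899
slim top [0.5302 0.1188] 22.87876719235904
middle scene [ 0.4525 -0.3537] 14.416374112646949
middle top [ 0.4536 -0.3514] 20.251873390429598
tall scene [ 0.5645 -0.1233] 16.09223135995416
tall top [ 0.5655 -0.1215] 15.203605345995413
flat scene [0.6286 0.1293] 20.73425700411586
flat top [0.63   0.1307] 16.072620801771514
```

```bash
sed -i 's/np.minimum(samp/np.sqrt(samp/; s/ex))),60))/ex)))))/' fit0.py; python3 fit0.py | head -8
cat > fit1.py <<'E'
from fit import *
from scipy.spatial.transform import Rotation as Ro
G={n:grad(f"pics/{n}0.png") for n in("scene","top")}
# joint fits with free z as height check (disc rims, both views)
for name,x0 in [("slim",[.53,.118,.046]),("middle",[.453,-.352,.079]),("tall",[.565,-.1225,.093]),("flat",[.629,.130,.046])]:
    def c(p):
        s=0
        for n in G:
            i=samp(G[n][1],pr(n,circ(p[0],p[1],p[2],.0355)));o=samp(G[n][1],pr(n,circ(p[0],p[1],p[2],.0385))); s-=np.mean(np.clip(i-o,-5,40))
        return s
    r=best(c,x0,[.004,.004,.01]); print(name,r.x,-r.fun)
for n in G:
    for r in ctrl.silhouettes(n,"latch_knob"):
        v,u=np.nonzero(r["pixels"]); print(n,r["score"],u.mean(),v.mean(),u.min(),u.max(),v.min(),v.max())
R=Ro.from_rotvec(ctrl.get_state()["tool_rot"]).as_matrix(); print(R)
E
python3 fit1.py
```

```text
small scene [ 0.4514 -0.3532  0.369 ] 11.241229419995912
small top [ 0.4531 -0.3508  0.3604] 9.524990277569934
large scene [ 0.5518 -0.1214 -0.062 ] 9.981705330513886
large top [ 0.5655 -0.1209 -0.0482] 9.470671667943018
case scene [0.5845 0.1281 0.1107] 10.758275969893926
case top [0.5731 0.1194 0.1154] 9.65933310090628
mat scene [ 0.4444  0.3371 -0.1905] 16.18289218606827
mat top [ 0.4446  0.3368 -0.1906] 15.243028777596983
slim [0.5296 0.1185 0.0481] 51.45878877702723
middle [ 0.4532 -0.3507  0.0817] 34.23993477759323
tall [ 0.565  -0.1213  0.0953] 31.06717536697536
flat [0.629  0.1305 0.0489] 37.030231439224096
scene 0.61 200.52964426877472 221.47430830039525 190 215 215 229
scene 0.58 316.9673913043478 113.1086956521739 308 328 107 120
top 0.82 486.003937007874 313.8267716535433 480 491 301 329
top 0.46 384.8514285714286 124.36571428571429 381 390 114 135
[[-0.      0.3643 -0.9313]
 [-0.0001 -0.9313 -0.3643]
 [-1.      0.0001  0.0001]]
```

```bash
python3 - <<'E'
from fit import *
K=5
S=[("small",(.4528,-.352,.078,.365,-.056,.056,-.056,.056),(.4528,-.352)),("large",(.565,-.122,.092,-.045,-.071,.101,-.065,.065),(.565,-.122)),
("case",(.5795,.1241,.045,.116,-.108,.108,-.058,.058),(.5298,.1183))]
rows=[]
for n in("scene","top"):
    im=cv2.imread(f"pics/{n}0.png"); t=[]
    for nm,r,c in S:
        z=r[2] if nm!="case" else .044
        u0=proj(n,[r[0]+(.015 if nm=="large" else 0),r[1],z]).astype(int)-[50,55]
        cr=cv2.resize(im[u0[1]:u0[1]+110,u0[0]:u0[0]+100],None,fx=2.6,fy=2.6,interpolation=cv2.INTER_CUBIC)*1
        cr=cv2.convertScaleAbs(cr,alpha=1.4)
        for X,col in((rect(*r),(0,0,255)),(circ(c[0],c[1],z,.040),(0,255,0)),(circ(c[0],c[1],z+.001,.037),(255,255,0))):
            u,v=pr(n,X); p=((np.c_[u,v]-u0+.5)*2.6-.5).round().astype(int)
            for q in p[::2]: cv2.circle(cr,tuple(q.tolist()),0,col,-1)
        t.append(cr)
    rows.append(np.hstack(t))
cv2.imwrite("pics/ov.png",np.vstack(rows))
E
```

```text
(no output)
```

View pics/ov.png

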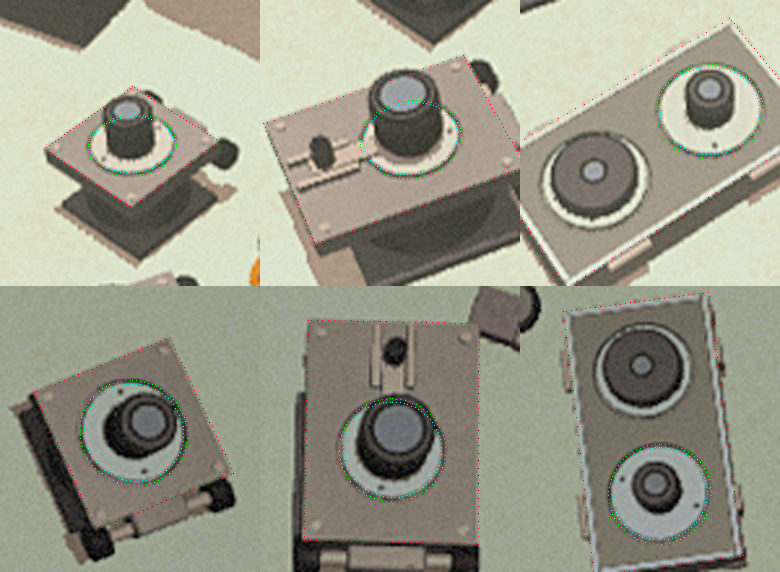

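The overlay fits both views: stage outlines and seat circles coincide within about 1 px. That gives:

| Place | Position (x, y) |
|---|---|
| Small seat | (0.453, -0.352) |
| Large seat | (0.565, -0.122), yaw -0.045 |
| Slim recess | (0.530, 0.118) |
| Mat | (0.4445, 0.337) |

First I'll turn the jaws along world y and move toward the slim lens.

Emit:
{"method": "step_arm", "body": {
  "increments": [0,0,0,0.187,0,0,0,0,0,0.187,0,0,0,-5.2,-2.1,0,0,0,0,-5.2,-2.1,0,0,0,0,-5.2,-2.1,0,0,0,0,-5.2,-2.1,0,0,0,0,-5.2,-2.1,0,0,0,0,-5.2,-2.1,0,0,0,0,-5.2,-2.1,0,0,0,0,-5.2,-2.1,0,0,0,0,-5.2,-2.1,0,0,0,0,-5.2,-2.1,0,0,0],
  "fingers": 100
}}

```text
time: 2.7
position: [0.4479, -0.084, 0.2229]
tool_rot: [-2.222, 0.003, 2.22]
ft_force: [0.2, -0.2, -0.4]
grip_width: 0.997
```

```bash
cat >> h.py <<'E'
from scipy.spatial.transform import Rotation as Ro
def d(*t):
    s=ctrl.get_state(); R=Ro.from_rotvec(s["tool_rot"]).as_matrix(); p=np.array(s["position"])
    print("t",s["time"],"p",p,"grip mm",s["grip_width"]*87,"jaw deg",np.degrees(np.arctan2(R[1,1],R[0,1])),"F",np.array(s["ft_force"]), "xax",R[:,0],"j7",s["joint_positions"][6])
    for x in t: print(x,"-> tool cm",R.T@(np.array(x)-p)*100)
E
python3 -c "
from h import *
d([.5298,.1183,.12])"
```

```text
t 2.7 p [ 0.4479 -0.084   0.2229] grip mm 86.76544177810547 jaw deg -90.08116052989622 F [ 0.1518 -0.2291 -0.3886] xax [ 0.0011 -0.001  -1.    ] j7 -1.3983461520069111
[0.5298, 0.1183, 0.12] -> tool cm [ 10.282  -20.2501  -8.1548]
```

Emit:
{"method": "step_arm", "body": {
  "increments": [0,-4.1,-1.6,0,0,0,2,-4.1,-1.6,0,0,0,2,-4.1,-1.6,0,0,0,3.3,-4,-1.7,0,0,0,3,-4,-1.7,0,0,0,0,0,0,0,0,0,2,0,0,0,0,0,2,0,0,0,0,0,1,0,0,0,0,0,0,0,0,0,0,0],
  "fingers": 100
}}

```text
time: 3.95
position: [0.5289, 0.1164, 0.0687]
tool_rot: [-2.219, 0.003, 2.222]
ft_force: [1.4, -0.3, -0.1]
grip_width: 1.001
```

```bash
python3 -c "
from h import *
d([.5298,.1183,.05])
im=ctrl.get_image('scene'); cv2.imwrite('pics/s1.png',cv2.resize(im[200:400,180:380,::-1],(600,600),interpolation=cv2.INTER_CUBIC))"
```

```text
t 3.95 p [0.5289 0.1164 0.0687] grip mm 87.10827512462821 jaw deg -90.12130605718714 F [ 1.448  -0.3072 -0.1047] xax [-0.0015 -0.0006 -1.    ] j7 -2.0216208713656285
[0.5298, 0.1183, 0.05] -> tool cm [ 1.8673 -0.1914 -0.0903]
```

View pics/s1.png

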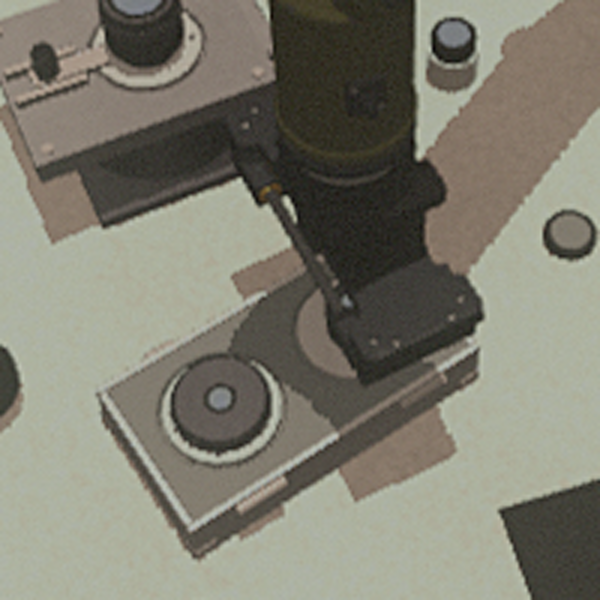

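The gripper is centred above the slim recess and the flat lens is clear. I'll descend and grip.

Emit:
{"method": "step_arm", "body": {
  "increments": [1.0,-0.2,-0.1,0,0,0,0.8,0,0,0,0,0,0,0,0,0,0,0],
  "fingers": 100
}}

```text
time: 4.38
position: [0.5299, 0.1192, 0.0507]
tool_rot: [-2.219, 0.001, 2.223]
ft_force: [0.5, 0.7, -0.7]
grip_width: 0.997
```

Emit:
{"method": "step_arm", "body": {
  "increments": [0,0,0,0,0,0,0,0,0,0,0,0,0,0,0,0,0,0,0,0,0,0,0,0,0,0,0,0,0,0,0,0,0,0,0,0],
  "fingers": 0,
  "force": 15
}}

```text
time: 5.12
position: [0.5306, 0.1192, 0.0515]
tool_rot: [-2.221, 0.001, 2.221]
ft_force: [0.4, -0.1, -0.0]
grip_width: 0.413
```

```bash
python3 -c "
from h import *
d()"
```

```text
t 5.125 p [0.5306 0.1192 0.0515] grip mm 35.956325864574865 jaw deg -90.07093891677013 F [ 0.3992 -0.1065 -0.0262] xax [ 0.0001 -0.0001 -1.    ] j7 -2.042108482216778
```

Emit:
{"method": "step_arm", "body": {
  "increments": [-1,0,0,0,0,0,-2,0,0,0,0,0,-2,0,0,0,0,0,0,-3,1.2,0,0,0,0,-4,1.6,0,0,0,0,-4,1.6,0,0,0,0,-4,1.6,0,0,0,0,-4,1.5,0,0,0,0,-2.8,1.0,0,0,0,2,0,0,0,0,0,2,0,0,0,0,0,0,0,0,0,0,0]
}}

```text
time: 6.62
position: [0.4453, 0.3345, 0.0592]
tool_rot: [-2.217, 0.007, 2.225]
ft_force: [-0.6, 0.2, -1.2]
grip_width: 0.414
```

```bash
python3 -c "
from h import *
d([.4445,.337,.0175])
im=ctrl.get_image('scene'); cv2.imwrite('pics/s2.png',cv2.resize(im[260:460,300:500,::-1],(600,600),interpolation=cv2.INTER_CUBIC))"
```

```text
t 6.625 p [0.4453 0.3345 0.0592] grip mm 36.02424965970191 jaw deg -90.1961044253703 F [-0.5921  0.1576 -1.1787] xax [-0.0037 -0.0033 -1.    ] j7 -2.5109355095751753
[0.4445, 0.337, 0.0175] -> tool cm [ 4.1685 -0.2599  0.0637]
```

View pics/s2.png

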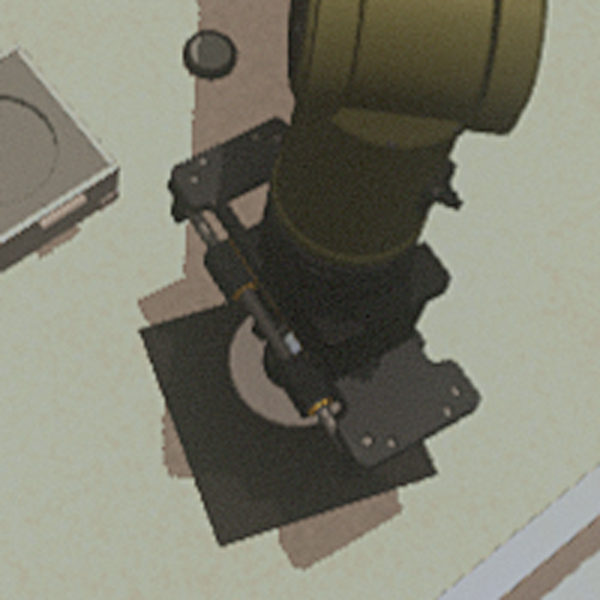

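The slim lens is held upright over the mat and its recess is empty. I'll set it down.

Emit:
{"method": "step_arm", "body": {
  "increments": [1.5,0,0,0,0,0,1.5,0,0,0,0,0,0.7,0,0,0,0,0,0.3,0,0,0,0,0,0.1,0,0,0,0,0,0,0,0,0,0,0]
}}

```text
time: 7.42
position: [0.446, 0.3376, 0.0208]
tool_rot: [-2.221, 0.001, 2.22]
ft_force: [-0.1, -0.6, -1.9]
grip_width: 0.409
```

```bash
python3 -c "
from h import *
d()"
```

```text
t 7.425 p [0.446  0.3376 0.0208] grip mm 35.600530400648104 jaw deg -90.06093354534059 F [-0.0667 -0.6    -1.9361] xax [ 0.0004  0.0002 -1.    ] j7 -2.5484463308311853
```

Emit:
{"method": "step_arm", "body": {
  "increments": [0.2,0,0,0,0,0,0.1,0,0,0,0,0,0,0,0,0,0,0]
}}

```text
time: 7.8
position: [0.4459, 0.3373, 0.0176]
tool_rot: [-2.221, 0.001, 2.221]
ft_force: [0.1, -1.1, -0.8]
grip_width: 0.414
```

```bash
python3 -c "
from h import *
d()"
```

```text
t 7.8 p [0.4459 0.3373 0.0176] grip mm 35.97823968738201 jaw deg -90.06854066048096 F [ 0.1107 -1.0859 -0.7982] xax [ 0.0002 -0.0001 -1.    ] j7 -2.551283711032659
```

Emit:
{"method": "step_arm", "body": {
  "increments": [0.1,0,0,0,0,0,0,0,0,0,0,0]
}}

```text
time: 8.05
position: [0.4459, 0.3373, 0.0175]
tool_rot: [-2.221, 0.002, 2.221]
ft_force: [-2.4, -2.4, 5.9]
grip_width: 0.406
```

```bash
python3 -c "
from h import *
d()"
```

```text
t 8.05 p [0.4459 0.3373 0.0175] grip mm 35.33423603863949 jaw deg -90.07437036211343 F [-2.3521 -2.4107  5.9143] xax [ 0.0003 -0.0008 -1.    ] j7 -2.552220331198265
```

Contact reached at 6 N. I'll release, rise, and head to the latch knob.

Emit:
{"method": "step_arm", "body": {
  "increments": [0,0,0,0,0,0,0,0,0,0,0,0,0,0,0,0,0,0,0,0,0,0,0,0,-1,0,0,0,0,0,-3,0,0,0,0,0,-5,0,0,0,0,0,-5,0,0,0,0,0,-4,0,0,0,0,0,0,4.6,-1.9,0,0,0,0,4.6,-1.9,0,0,0,0,4.6,-1.9,0,0,0],
  "fingers": 65
}}

```text
time: 9.55
position: [0.5032, 0.1981, 0.1975]
tool_rot: [-2.223, 0.001, 2.22]
ft_force: [0.5, 0.3, -0.4]
grip_width: 0.654
```

Emit:
{"method": "step_arm", "body": {
  "increments": [0,4.6,-1.9,0,0,0,0,4.6,-1.9,0,0,0,0,4.6,-1.9,0,0,0,0,4.6,-1.9,0,0,0,0,4.6,-1.9,0,0,0,0,4.6,-1.9,0,0,0,0,4.6,-1.8,0,0,0,0,0,0,0,0,0,0,0,0,0,0,0],
  "fingers": 45
}}

```text
time: 10.68
position: [0.6342, -0.122, 0.1968]
tool_rot: [-2.221, -0.0, 2.22]
ft_force: [-0.4, 0.2, 0.1]
grip_width: 0.449
```

```bash
python3 -c "
from h import *
d([.635,-.1252,.104])
for n in ('top','scene'):
  im=ctrl.get_image(n); cv2.imwrite(f'pics/k1{n}.png',im[:,:,::-1])"
```

```text
t 10.675 p [ 0.6342 -0.122   0.1968] grip mm 39.04296983941959 jaw deg -90.04701967804712 F [-0.4141  0.1686  0.0801] xax [ 0.0001  0.0012 -1.    ] j7 -1.5728318707722644
[0.635, -0.1252, 0.104] -> tool cm [ 9.2821  0.3339 -0.0746]
```

View pics/k1scene.png

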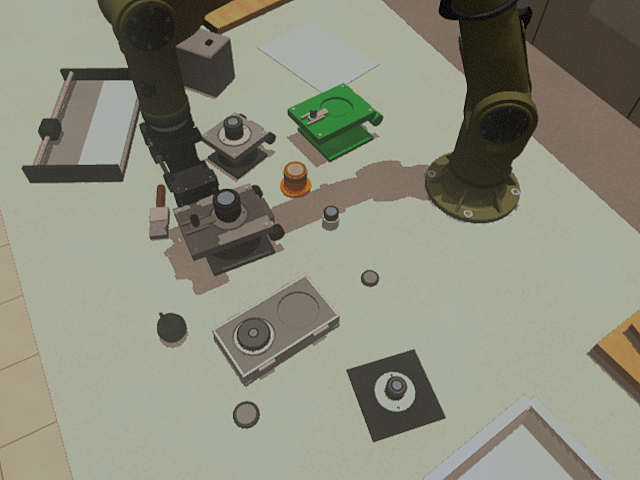

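View pics/k1top.png

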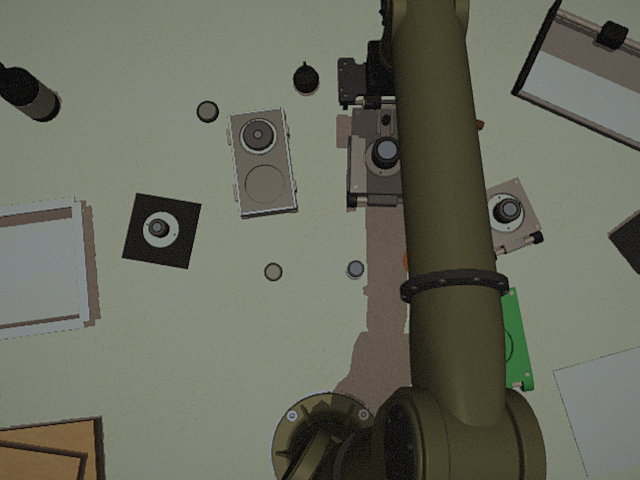

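The slim lens stands upright on the mat at (158,228) in the top view, and the recess is free. I'll descend on the knob.

Emit:
{"method": "step_arm", "body": {
  "increments": [2,0.3,-0.1,0,0,0,2,0,0,0,0,0,2,0,0,0,0,0,2,0,0,0,0,0,1.2,0,0,0,0,0,0,0,0,0,0,0,0,0,0,0,0,0],
  "fingers": 45
}}

```text
time: 11.65
position: [0.6359, -0.1258, 0.1053]
tool_rot: [-2.222, 0.001, 2.22]
ft_force: [0.9, 0.2, -0.7]
grip_width: 0.451
```

Emit:
{"method": "step_arm", "body": {
  "increments": [0,0,0,0,0,0,0,0,0,0,0,0,0,0,0,0,0,0,0,0,0,0,0,0,0,0,0,0,0,0],
  "fingers": 0,
  "force": 10
}}

```text
time: 12.28
position: [0.6355, -0.1242, 0.1049]
tool_rot: [-2.221, -0.002, 2.22]
ft_force: [-0.1, 6.1, 2.8]
grip_width: 0.178
```

```bash
python3 -c "
from h import *
d([.655,-.126,.104])"
```

```text
t 12.275 p [ 0.6355 -0.1242  0.1049] grip mm 15.512290117430991 jaw deg -89.99868156895289 F [-0.123   6.1449  2.7761] xax [ 0.0003  0.0016 -1.    ] j7 -1.5996410009766484
[0.655, -0.126, 0.104] -> tool cm [ 0.0854  0.1837 -1.9475]
```

Emit:
{"method": "step_arm", "body": {
  "increments": [0,-0.15,0,0,0,0,0,0,-0.4,0,0,0,0,0,-0.5,0,0,0,0,0.05,-0.5,0,0,0,0,0,-0.4,0,0,0,0,0,-0.1,0,0,0,0,0,0,0,0,0]
}}

```text
time: 13.15
position: [0.6534, -0.125, 0.1047]
tool_rot: [-2.218, 0.002, 2.224]
ft_force: [-4.9, 2.2, 7.5]
grip_width: 0.18
```

```bash
python3 -c "
from h import *
d()"
```

```text
t 13.15 p [ 0.6534 -0.125   0.1047] grip mm 15.6316361305541 jaw deg -90.07632912990064 F [-4.864   2.1798  7.4699] xax [-0.0027 -0.0004 -1.    ] j7 -1.6108430155291138
```

Emit:
{"method": "step_arm", "body": {
  "increments": [0,0,0,0,0,0,0,0,0,0,0,0,-1,0,0,0,0,0,-3,0,0,0,0,0,-3,0,0,0,0,0,-3,0,0,0,0,0,0,-0.1,4,0,0,0,0,-0.2,4.8,0,0,0,0,0,0,0,0,0],
  "fingers": 100
}}

```text
time: 14.28
position: [0.5634, -0.1225, 0.2048]
tool_rot: [2.219, -0.006, -2.223]
ft_force: [0.8, -0.0, -1.1]
grip_width: 0.989
```

```bash
python3 -c "
from h import *
d([.565,-.1215,.101])
im=ctrl.get_image('scene'); cv2.imwrite('pics/k2.png',cv2.resize(im[130:280,130:330,::-1],(800,600),interpolation=cv2.INTER_CUBIC))"
```

```text
t 14.275 p [ 0.5634 -0.1225  0.2048] grip mm 86.01710059812825 jaw deg -90.13813316773326 F [ 0.8021 -0.0376 -1.1103] xax [-0.0019 -0.0029 -1.    ] j7 -1.5099726548346881
[0.565, -0.1215, 0.101] -> tool cm [10.3833 -0.13   -0.1777]
```

View pics/k2.png

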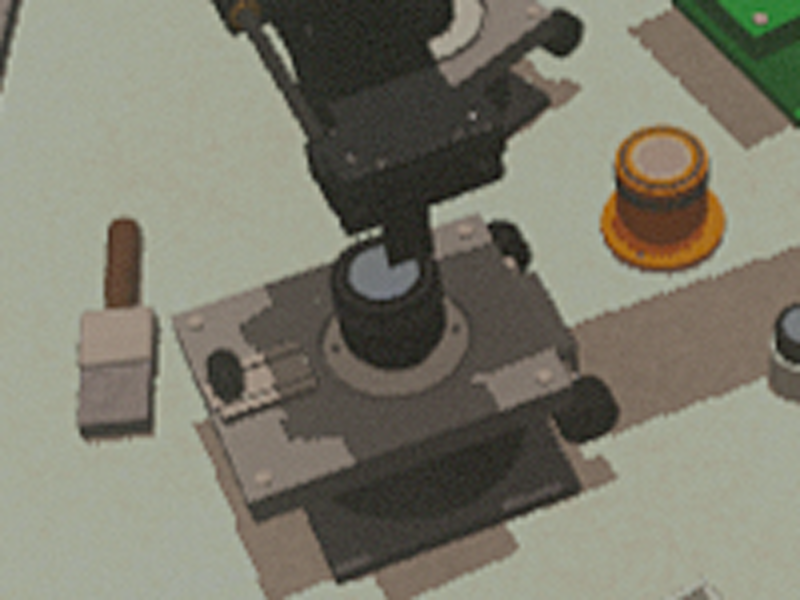

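The latch is open and its tongue is clear of the disc. The gripper is over the tall lens, so I'll descend around it.

Emit:
{"method": "step_arm", "body": {
  "increments": [2,-0.1,-0.15,0,0,0,1,0,0,0,0,0,2,0,0,0,0,0,2,0,0,0,0,0,2,0,0,0,0,0,1.3,0,0,0,0,0,0,0,0,0,0,0],
  "fingers": 100
}}

```text
time: 15.2
position: [0.567, -0.1206, 0.1002]
tool_rot: [-2.218, 0.0, 2.223]
ft_force: [0.6, 0.4, -0.0]
grip_width: 1.005
```

Emit:
{"method": "step_arm", "body": {
  "increments": [0,0,0,0,0,0,0,0,0,0,0,0,0,0,0,0,0,0,0,0,0,0,0,0,0,0,0,0,0,0],
  "fingers": 0,
  "force": 20
}}

```text
time: 15.82
position: [0.568, -0.1208, 0.1018]
tool_rot: [-2.221, 0.002, 2.221]
ft_force: [-0.3, 0.1, 1.9]
grip_width: 0.615
```

```bash
python3 -c "
from h import *
d()"
```

```text
t 15.825 p [ 0.568  -0.1208  0.1018] grip mm 53.46730152915865 jaw deg -90.06976329566001 F [-0.3065  0.0586  1.8746] xax [ 0.0004 -0.0002 -1.    ] j7 -1.5588213318599131
```

Emit:
{"method": "step_arm", "body": {
  "increments": [-1,0,0,0,0,0,-2,0,0,0,0,0,-3,0,0,0,0,0,0,-3,0.4,0,0,0,0,-4,0.6,0,0,0,0,-4,0.6,0,0,0,0,-4,0.6,0,0,0,0,-4,0.6,0,0,0,0,-3,0.5,0,0,0,0,-1.9,0.2,0,0,0,0,0,0,0,0,0,0,0,0,0,0,0]
}}

```text
time: 17.32
position: [0.5335, 0.1169, 0.162]
tool_rot: [-2.222, 0.004, 2.22]
ft_force: [-0.4, 0.5, -3.5]
grip_width: 0.614
```

```bash
python3 - <<'E'
from fit import *
d([.5298,.1183,.055])
p=np.array(ctrl.get_state()["position"])
for n in("scene","top"):
    im=ctrl.get_image(n); cv2.imwrite(f"pics/t1{n}.png",im[:,:,::-1])
im=cv2.imread("pics/t1scene.png")
k=3;u0=np.array([200,190]);cr=cv2.resize(im[190:390,200:400],None,fx=k,fy=k,interpolation=cv2.INTER_CUBIC)
for X,c in ((circ(p[0]-.003,p[1],p[2]-.0165+.008,.037),(255,255,0)),(circ(.5298,.1183,.044,.040),(0,255,0))):
    u,v=pr("scene",X)
    for q in ((np.c_[u,v]-u0+.5)*k-.5).round().astype(int): cv2.circle(cr,tuple(q.tolist()),0,c,-1)
cv2.imwrite("pics/t1c.png",cr)
E
```

```text
t 17.325 p [0.5335 0.1169 0.162 ] grip mm 53.4142917083201 jaw deg -90.1345647075012 F [-0.3669  0.4595 -3.5263] xax [ 0.0006 -0.0012 -1.    ] j7 -1.9580019084528912
[0.5298, 0.1183, 0.055] -> tool cm [10.7013 -0.1524  0.3766]
```

View pics/t1c.png

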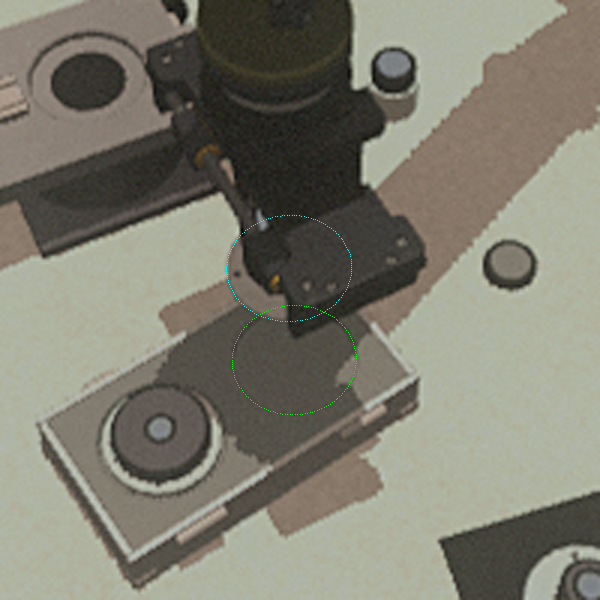

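The disc overlay at the TCP -3 mm offset agrees. With the recess and large seat now empty, I'll fit their rims directly.

```bash
python3 - <<'E'
from fit import *
for nm,pre,x0,z in (("recess","k1",[.5298,.1183],.044),("large","t1",[.565,-.1215],.092)):
    for n in("scene","top"):
        G=grad(f"pics/{pre}{n}.png")[0]
        c=lambda p:-np.mean(np.sqrt(samp(G,pr(n,circ(p[0],p[1],z,.040)))))
        r=best(c,x0,[.005,.005]); print(nm,n,r.x,-r.fun)
E
python3 -c "
import cv2
im=cv2.imread('pics/t1top.png');cv2.imwrite('pics/t1topc.png',cv2.resize(im[80:240,220:440],(800,582)))"
```

```text
recess scene [0.5279 0.1158] 5.686956698020614
recess top [0.5328 0.1198] 5.761349620478308
large scene [ 0.5627 -0.1263] 7.734531028845987
large top [ 0.5678 -0.1211] 6.5106935561466965
```

View pics/t1topc.png

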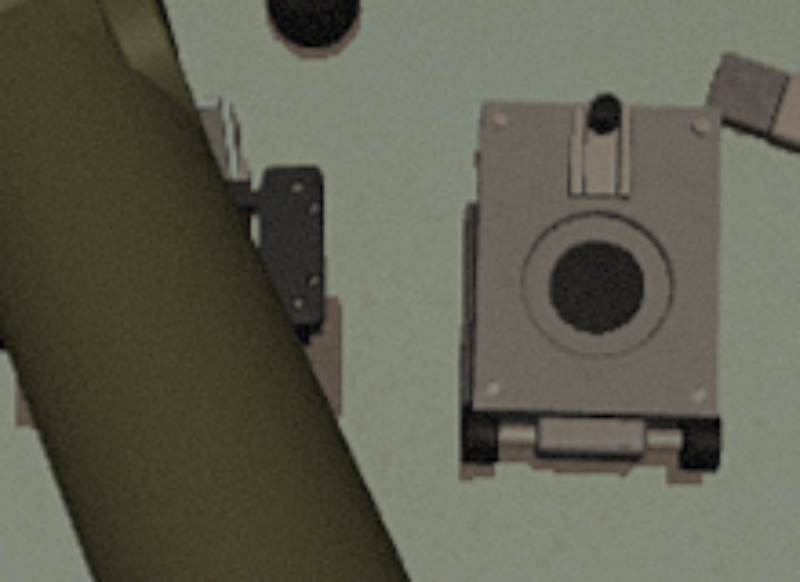

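Emit:
{"method": "step_arm", "body": {
  "increments": [2,-0.1,0.1,0,0,0,2,0,0,0,0,0,2,0,0,0,0,0,2,0,0,0,0,0,1.2,0,0,0,0,0,0,0,0,0,0,0,0,0,0,0,0,0]
}}

```text
time: 18.3
position: [0.5327, 0.1195, 0.0701]
tool_rot: [-2.222, 0.001, 2.22]
ft_force: [0.7, 0.9, -2.6]
grip_width: 0.615
```

```bash
python3 -c "
from h import *
d([.5325,.1183,.055])"
```

```text
t 18.3 p [0.5327 0.1195 0.0701] grip mm 53.51341607871095 jaw deg -90.05940828183577 F [ 0.6683  0.8828 -2.5685] xax [ 0.0011  0.0002 -1.    ] j7 -2.0281421259649743
[0.5325, 0.1183, 0.055] -> tool cm [1.5106 0.1246 0.0214]
```

Emit:
{"method": "step_arm", "body": {
  "increments": [0.5,0.1,0,0,0,0,0.4,0,0,0,0,0,0.2,0,0,0,0,0,0.2,0,0,0,0,0,0,0,0,0,0,0]
}}

```text
time: 18.92
position: [0.532, 0.1182, 0.0564]
tool_rot: [-2.221, 0.001, 2.221]
ft_force: [0.6, -0.6, -3.1]
grip_width: 0.614
```

Emit:
{"method": "step_arm", "body": {
  "increments": [0.1,0,0,0,0,0,0.1,0,0,0,0,0,0,0,0,0,0,0]
}}

```text
time: 19.3
position: [0.5322, 0.1183, 0.0549]
tool_rot: [-2.221, 0.002, 2.221]
ft_force: [-0.9, -1.0, -0.2]
grip_width: 0.612
```

```bash
python3 -c "
from h import *
d([.5325,.1183,.055])"
```

```text
t 19.3 p [0.5322 0.1183 0.0549] grip mm 53.28475790905125 jaw deg -90.06762258936831 F [-0.9409 -0.998  -0.1978] xax [ 0.0002 -0.0002 -1.    ] j7 -2.0391355022909865
[0.5325, 0.1183, 0.055] -> tool cm [-0.0118 -0.0025 -0.0271]
```

Emit:
{"method": "step_arm", "body": {
  "increments": [0.05,0,0,0,0,0,0,0,0,0,0,0]
}}

```text
time: 19.55
position: [0.5322, 0.1183, 0.0549]
tool_rot: [-2.221, 0.002, 2.221]
ft_force: [-3.3, -0.9, 4.6]
grip_width: 0.62
```

Emit:
{"method": "step_arm", "body": {
  "increments": [0,0,0,0,0,0,0,0,0,0,0,0,0,0,0,0,0,0,0,0,0,0,0,0,-2,0,0,0,0,0,-4,0,0,0,0,0,-4.5,0,0,0,0,0,-4,0,0,0,0,0,0,4.7,0.8,0,0,0,0,4.7,0.8,0,0,0,0,4.7,0.8,0,0,0,0,4.7,0.8,0,0,0],
  "fingers": 100
}}

```text
time: 21.05
position: [0.4999, -0.0709, 0.2008]
tool_rot: [2.224, -0.002, -2.219]
ft_force: [0.3, 0.1, -0.0]
grip_width: 0.999
```

Emit:
{"method": "step_arm", "body": {
  "increments": [0,4.7,0.8,0,0,0,0,4.7,0.8,0,0,0,0,4.7,0.8,0,0,0,0,4.7,0.8,0,0,0,0,4.7,0.8,0,0,0,0,4.7,0.7,0,0,0,0,0,0,0,0,0,0,0,0,0,0,0]
}}

```text
time: 22.05
position: [0.4532, -0.3508, 0.2]
tool_rot: [-2.223, 0.0, 2.219]
ft_force: [1.2, 0.5, 0.2]
grip_width: 0.999
```

```bash
python3 -c "
from h import *
d([.453,-.352,.083])
im=ctrl.get_image('scene'); cv2.imwrite(f'pics/m1.png',im[:,:,::-1])"
```

```text
t 22.05 p [ 0.4532 -0.3508  0.2   ] grip mm 86.8972688552461 jaw deg -90.03362260754398 F [1.2014 0.474  0.1571] xax [ 0.0014  0.0003 -1.    ] j7 -1.0175831862279185
[0.453, -0.352, 0.083] -> tool cm [11.704   0.1219  0.0322]
```

View pics/m1.png

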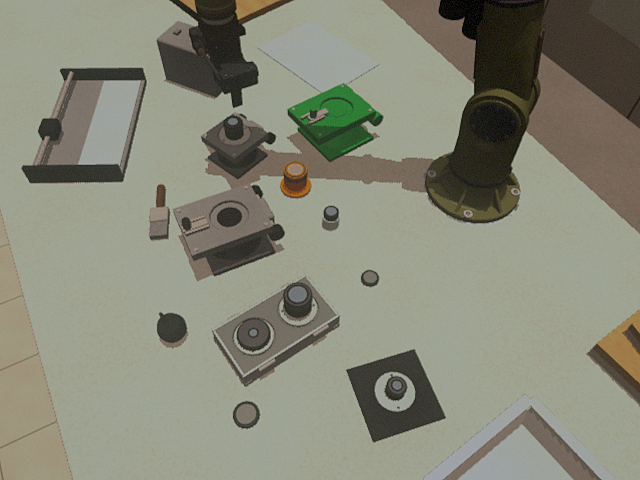

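The tall lens sits flat in the recess at (298,302). Next is the middle lens, in the small unit at (233,127).

Emit:
{"method": "step_arm", "body": {
  "increments": [2,0.1,0,0,0,0,3,0,0,0,0,0,3,0,0,0,0,0,2,0,0,0,0,0,1.6,0,0,0,0,0,0,0,0,0,0,0,0,0,0,0,0,0]
}}

```text
time: 22.98
position: [0.4533, -0.3527, 0.0841]
tool_rot: [2.223, -0.002, -2.22]
ft_force: [0.6, -1.0, -0.5]
grip_width: 0.999
```

Emit:
{"method": "step_arm", "body": {
  "increments": [0,0,0,0,0,0,0,0,0,0,0,0,0,0,0,0,0,0,0,0,0,0,0,0,0,0,0,0,0,0,0,0,0,0,0,0],
  "fingers": 0,
  "force": 18
}}

```text
time: 23.72
position: [0.4526, -0.3521, 0.083]
tool_rot: [-2.22, 0.0, 2.221]
ft_force: [0.4, 0.9, 1.2]
grip_width: 0.501
```

```bash
python3 -c "
from h import *
d()"
```

```text
t 23.725 p [ 0.4526 -0.3521  0.083 ] grip mm 43.606497895222006 jaw deg -90.05370602393718 F [0.4216 0.929  1.2195] xax [-0.0002  0.0007 -1.    ] j7 -1.0522028187868866
```

Emit:
{"method": "step_arm", "body": {
  "increments": [-1,0,0,0,0,0,-2,0,0,0,0,0,-3,0,0,0,0,0,-1,-2.5,-1.2,0,0,0,0,-4,-2,0,0,0,0,-4.5,-2.2,0,0,0,0,-4.5,-2.2,0,0,0,0,-4.5,-2.2,0,0,0,0,-3,-1.4,0,0,0,0,0,0,0,0,0,0,0,0,0,0,0]
}}

```text
time: 25.1
position: [0.5645, -0.1239, 0.1531]
tool_rot: [-2.221, 0.003, 2.222]
ft_force: [-0.2, -1.1, -1.7]
grip_width: 0.504
```

```bash
python3 -c "
from h import *
d([.565,-.122,.105])
for n in ('scene','top'):
  im=ctrl.get_image(n); cv2.imwrite(f'pics/m2{n}.png',im[:,:,::-1])
cv2.imwrite('pics/m2c.png',cv2.resize(ctrl.get_image('scene')[110:290,130:330,::-1],(667,600)))"
```

```text
t 25.1 p [ 0.5645 -0.1239  0.1531] grip mm 43.842367505795174 jaw deg -90.10501902348587 F [-0.2189 -1.0892 -1.7402] xax [-0.0005 -0.0012 -1.    ] j7 -1.5124089980752515
[0.565, -0.122, 0.105] -> tool cm [ 4.8067 -0.1951 -0.0544]
```

View pics/m2c.png

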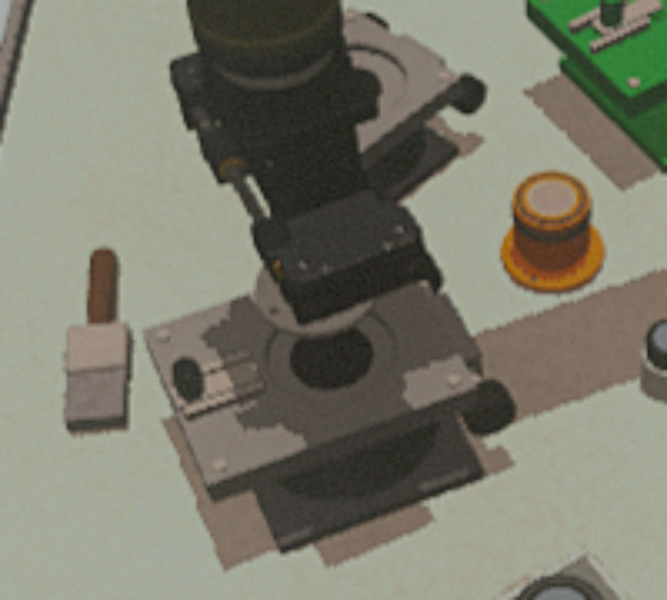

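Emit:
{"method": "step_arm", "body": {
  "increments": [1.5,-0.1,0,0,0,0,1.5,0,0,0,0,0,1.0,0,0,0,0,0,0.5,0,0,0,0,0,0,0,0,0,0,0,0,0,0,0,0,0]
}}

```text
time: 26.0
position: [0.5652, -0.1218, 0.1085]
tool_rot: [-2.222, 0.001, 2.22]
ft_force: [0.1, -0.0, -3.0]
grip_width: 0.495
```

```bash
python3 -c "
from h import *
d([.565,-.122,.0975])"
```

```text
t 26.0 p [ 0.5652 -0.1218  0.1085] grip mm 43.10152472305994 jaw deg -90.06196747353584 F [ 0.0706 -0.0146 -2.9682] xax [ 0.0009 -0.0003 -1.    ] j7 -1.5346844958567691
[0.565, -0.122, 0.0975] -> tool cm [1.0997 0.023  0.0247]
```

Emit:
{"method": "step_arm", "body": {
  "increments": [0.4,0,0,0,0,0,0.2,0,0,0,0,0,0.2,0,0,0,0,0,0.1,0,0,0,0,0,0,0,0,0,0,0]
}}

```text
time: 26.62
position: [0.5648, -0.1218, 0.099]
tool_rot: [-2.221, 0.001, 2.221]
ft_force: [0.2, 0.5, -2.1]
grip_width: 0.504
```

Emit:
{"method": "step_arm", "body": {
  "increments": [0.1,0,0,0,0,0,0.1,0,0,0,0,0,0,0,0,0,0,0]
}}

```text
time: 27.0
position: [0.5649, -0.1218, 0.0971]
tool_rot: [-2.221, 0.001, 2.221]
ft_force: [-0.1, 0.6, -1.7]
grip_width: 0.503
```

```bash
python3 -c "
from h import *
d([.565,-.122,.0975])"
```

```text
t 27.0 p [ 0.5649 -0.1218  0.0971] grip mm 43.801566997803064 jaw deg -90.06838056932479 F [-0.0852  0.637  -1.6685] xax [ 0.0001 -0.0001 -1.    ] j7 -1.5402623952889505
[0.565, -0.122, 0.0975] -> tool cm [-0.0398  0.0216 -0.0147]
```

Emit:
{"method": "step_arm", "body": {
  "increments": [0.05,0,0,0,0,0,0.05,0,0,0,0,0,0,0,0,0,0,0]
}}

```text
time: 27.38
position: [0.5649, -0.1218, 0.097]
tool_rot: [-2.221, 0.002, 2.221]
ft_force: [-2.9, -0.1, 5.3]
grip_width: 0.501
```

```bash
python3 -c "
from h import *
d()"
```

```text
t 27.375 p [ 0.5649 -0.1218  0.097 ] grip mm 43.60510211731735 jaw deg -90.07591132178509 F [-2.9136 -0.0918  5.2799] xax [ 0.0001 -0.0005 -1.    ] j7 -1.5407621865920031
```

Seated on the floor at 0.097, where 0.0975 was expected. I'll release, look, and move over the knob.

Emit:
{"method": "step_arm", "body": {
  "increments": [0,0,0,0,0,0,0,0,0,0,0,0,0,0,0,0,0,0,-2,0,0,0,0,0,-4,0,0,0,0,0,-3,0,0,0,0,0,0,0.1,-4,0,0,0,0,0.2,-4.8,0,0,0,0,0,0,0,0,0],
  "fingers": 70
}}

```text
time: 28.5
position: [0.655, -0.1244, 0.1858]
tool_rot: [-2.221, -0.002, 2.219]
ft_force: [-0.2, 0.5, 0.4]
grip_width: 0.704
```

Emit:
{"method": "step_arm", "body": {
  "increments": [0,0,0,0,0,0,0,0,0,0,0,0],
  "fingers": 45
}}

```text
time: 28.75
position: [0.6521, -0.125, 0.187]
tool_rot: [-2.222, 0.002, 2.221]
ft_force: [-0.1, 0.0, -0.8]
grip_width: 0.553
```

```bash
python3 -c "
from h import *
d([.6532,-.125,.104])
cv2.imwrite('pics/m3c.png',cv2.resize(ctrl.get_image('scene')[110:290,130:330,::-1],(667,600),interpolation=cv2.INTER_CUBIC))"
```

```text
t 28.75 p [ 0.6521 -0.125   0.187 ] grip mm 48.125309952529605 jaw deg -90.07399573002613 F [-0.1368  0.0345 -0.7877] xax [ 0.0005 -0.001  -1.    ] j7 -1.5712605285864654
[0.6532, -0.125, 0.104] -> tool cm [ 8.3047 -0.0075 -0.1066]
```

View pics/m3c.png

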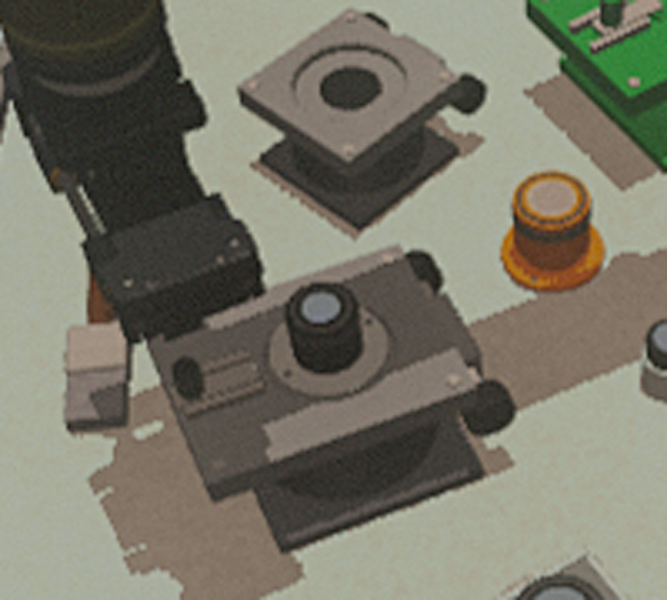

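The middle lens sits flat in the large seat. Next I'll grip the knob and shut the latch.

Emit:
{"method": "step_arm", "body": {
  "increments": [2,0,-0.1,0,0,0,2,0,0,0,0,0,2,0,0,0,0,0,1.5,0,0,0,0,0,0.8,0,0,0,0,0,0,0,0,0,0,0,0,0,0,0,0,0],
  "fingers": 45
}}

```text
time: 29.68
position: [0.6544, -0.1249, 0.1038]
tool_rot: [-2.222, 0.002, 2.219]
ft_force: [0.7, 0.7, 0.4]
grip_width: 0.45
```

Emit:
{"method": "step_arm", "body": {
  "increments": [0,0,0,0,0,0,0,0,0,0,0,0,0,0,0,0,0,0,0,0,0,0,0,0],
  "fingers": 0,
  "force": 10
}}

```text
time: 30.18
position: [0.6539, -0.125, 0.1033]
tool_rot: [-2.221, 0.002, 2.221]
ft_force: [0.4, -0.4, 1.3]
grip_width: 0.178
```

Emit:
{"method": "step_arm", "body": {
  "increments": [0,0,0.4,0,0,0,0,0,0.5,0,0,0,0,0,0.5,0,0,0,0,-0.05,0.4,0,0,0,0,0,0,0,0,0]
}}

```text
time: 30.8
position: [0.6359, -0.1241, 0.1033]
tool_rot: [-2.222, 0.001, 2.22]
ft_force: [1.9, 1.4, 1.0]
grip_width: 0.181
```

```bash
python3 -c "
from h import *
d()"
```

```text
t 30.8 p [ 0.6359 -0.1241  0.1033] grip mm 15.750536965636128 jaw deg -90.05713159764005 F [1.9468 1.4355 1.0203] xax [ 0.0008  0.     -1.    ] j7 -1.588781802447954
```

Force is 1.9 N, which is just friction. I'll go on in small steps until the stop shows.

Emit:
{"method": "step_arm", "body": {
  "increments": [0,0,0.2,0,0,0,0,0,0,0,0,0]
}}

```text
time: 31.05
position: [0.6358, -0.1241, 0.1034]
tool_rot: [-2.226, 0.001, 2.216]
ft_force: [8.2, 1.2, -2.5]
grip_width: 0.185
```

Emit:
{"method": "step_arm", "body": {
  "increments": [0,0,0.1,0,0,0,0,0,0,0,0,0]
}}

```text
time: 31.3
position: [0.6358, -0.1241, 0.1034]
tool_rot: [-2.228, 0.0, 2.213]
ft_force: [10.0, 1.2, -4.3]
grip_width: 0.179
```

Force rose to 10 N with no motion, so the latch is at its shut stop. I'll relax, release, rise, and go to the slim lens.

Emit:
{"method": "step_arm", "body": {
  "increments": [0,0,-0.3,0,0,0,0,0,0,0,0,0,0,0,0,0,0,0,-2,0,0,0,0,0,-4,0,0,0,0,0,-3,0,0,0,0,0,0,-4.6,1.9,0,0,0,0,-4.6,1.9,0,0,0,0,-4.6,1.9,0,0,0,0,-4.6,1.9,0,0,0,0,-4.6,1.9,0,0,0],
  "fingers": 65
}}

```text
time: 32.67
position: [0.5406, 0.1073, 0.1948]
tool_rot: [-2.224, 0.002, 2.219]
ft_force: [1.2, -0.3, -0.3]
grip_width: 0.648
```

Emit:
{"method": "step_arm", "body": {
  "increments": [0,-4.6,1.9,0,0,0,0,-4.6,1.9,0,0,0,0,-4.6,1.9,0,0,0,0,-4.6,1.9,0,0,0,0,-4.6,1.9,0,0,0,0,0,0,0,0,0,0,0,0,0,0,0],
  "fingers": 80
}}

```text
time: 33.55
position: [0.4469, 0.3354, 0.1939]
tool_rot: [-2.223, 0.002, 2.22]
ft_force: [-0.1, -0.3, 0.1]
grip_width: 0.796
```

```bash
python3 -c "
from h import *
d([.4459,.3373,.018])
for n in ('scene','top'):
  im=ctrl.get_image(n); cv2.imwrite(f'pics/n1{n}.png',im[:,:,::-1])"
python3 - <<'E'
import sys; sys.path.insert(0,'.')
import os; os.chdir('.')
from fit import *
for n in("scene","top"):
    g=grad(f"pics/k1{n}.png")[1]
    def c(p):
        i=samp(g,pr(n,circ(p[0],p[1],.012,.0355)));o=samp(g,pr(n,circ(p[0],p[1],.012,.0385))); return -np.mean(np.clip(i-o,-5,60))
    print("slim",best(c,[.4459,.3373],[.004,.004]).x)
    G=grad(f"pics/n1{n}.png")[0]
    c=lambda p:-np.mean(np.sqrt(samp(G,pr(n,circ(p[0],p[1],.078,.040)))))
    print("small seat",best(c,[.4528,-.352],[.005,.005]).x)
E
```

```text
t 33.55 p [0.4469 0.3354 0.1939] grip mm 69.2453643253102 jaw deg -90.06850920939812 F [-0.0536 -0.2834  0.1212] xax [ 0.0015 -0.0008 -1.    ] j7 -2.404023124986263
[0.4459, 0.3373, 0.018] -> tool cm [17.5913 -0.2015  0.1233]
slim [0.4445 0.3358]
small seat [ 0.4516 -0.3573]
slim [0.4457 0.3366]
small seat [ 0.4545 -0.353 ]
```

View pics/n1scene.png

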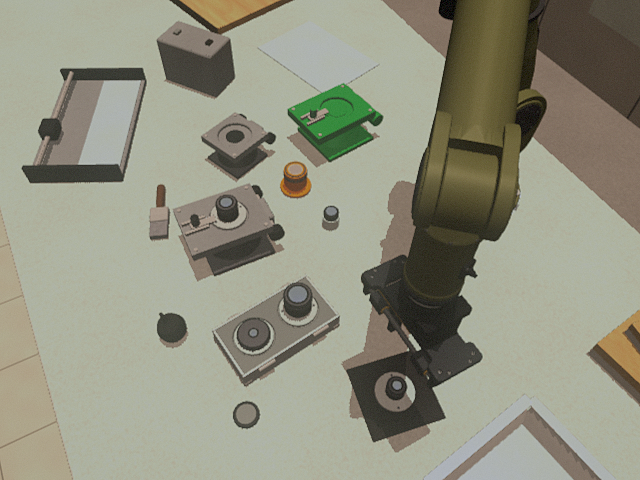

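The latch is shut over the middle lens's disc, and the slim lens is on the mat under the gripper. I'll descend and grip it.

Emit:
{"method": "step_arm", "body": {
  "increments": [3,-0.2,0.1,0,0,0,4,0,0,0,0,0,4,0,0,0,0,0,3,0,0,0,0,0,2,0,0,0,0,0,1,0,0,0,0,0,0.5,0,0,0,0,0,0,0,0,0,0,0,0,0,0,0,0,0]
}}

```text
time: 34.78
position: [0.4459, 0.3383, 0.0189]
tool_rot: [-2.222, 0.001, 2.219]
ft_force: [-0.4, 0.1, -0.3]
grip_width: 0.801
```

Emit:
{"method": "step_arm", "body": {
  "increments": [0,0,0,0,0,0,0,0,0,0,0,0,0,0,0,0,0,0,0,0,0,0,0,0,0,0,0,0,0,0],
  "fingers": 0,
  "force": 15
}}

```text
time: 35.4
position: [0.4453, 0.3378, 0.018]
tool_rot: [-2.221, 0.002, 2.221]
ft_force: [-0.7, -0.7, 0.9]
grip_width: 0.408
```

```bash
python3 -c "
from h import *
d()"
```

```text
t 35.4 p [0.4453 0.3378 0.018 ] grip mm 35.5137465709718 jaw deg -90.06949003820519 F [-0.6608 -0.7456  0.8923] xax [-0.0001 -0.0002 -1.    ] j7 -2.543960414245094
```

Emit:
{"method": "step_arm", "body": {
  "increments": [-1,0,0,0,0,0,-3,0,0,0,0,0,-5,0,0,0,0,0,-5,0,0,0,0,0,-3,0,0,0,0,0,0,3,-0.5,0,0,0,0,4.5,-0.5,0,0,0,0,4.5,-0.5,0,0,0,0,4.5,-0.5,0,0,0,0,4.5,-0.5,0,0,0,0,4.5,-0.5,0,0,0,0,4.5,-0.5,0,0,0]
}}

```text
time: 36.9
position: [0.4799, 0.0366, 0.1886]
tool_rot: [-2.222, 0.001, 2.22]
ft_force: [0.4, -0.3, -1.4]
grip_width: 0.407
```

Emit:
{"method": "step_arm", "body": {
  "increments": [0,4.5,0,0,0,0,0,4.5,0.4,0,0,0,0,4.5,0.4,0,0,0,0,4.5,0.4,0,0,0,0,4.5,0.4,0,0,0,0,4.5,0.4,0,0,0,0,4.5,0.4,0,0,0,0,4.5,0.4,0,0,0,0,2.5,0,0,0,0,0,0,0,0,0,0,0,0,0,0,0,0]
}}

```text
time: 38.28
position: [0.4524, -0.345, 0.188]
tool_rot: [-2.222, -0.003, 2.221]
ft_force: [-0.4, 0.1, -1.6]
grip_width: 0.404
```

```bash
python3 -c "
from h import *
d([.4535,-.3522,.0945])
cv2.imwrite('pics/q1.png',cv2.resize(ctrl.get_image('scene')[50:200,140:340,::-1],(800,600),interpolation=cv2.INTER_CUBIC))"
```

```text
t 38.275 p [ 0.4524 -0.345   0.188 ] grip mm 35.18646768000106 jaw deg -89.92792947537325 F [-0.377   0.0762 -1.6357] xax [ 0.0002  0.0015 -1.    ] j7 -1.0055493271652698
[0.4535, -0.3522, 0.0945] -> tool cm [ 9.3519  0.7372 -0.1073]
```

View pics/q1.png

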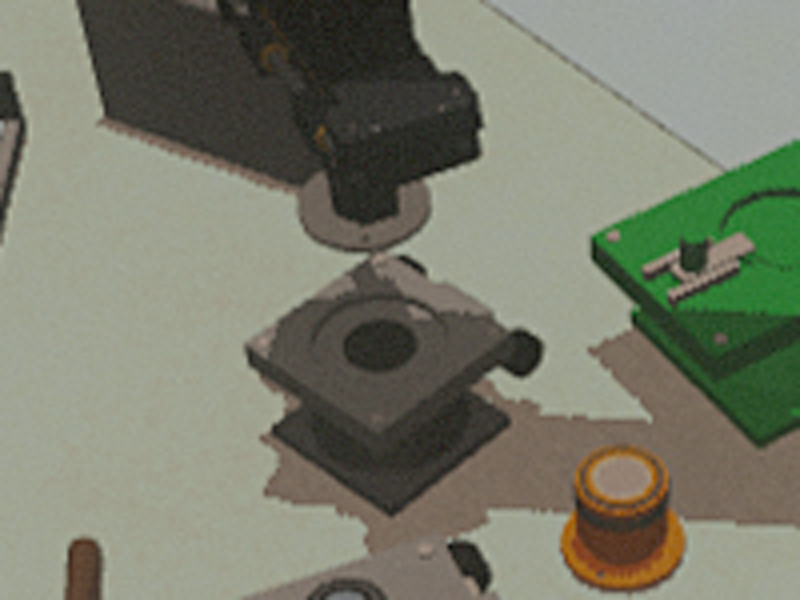

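Emit:
{"method": "step_arm", "body": {
  "increments": [1.5,0.5,-0.1,0,0,0,2.5,0,0,0,0,0,2.5,0,0,0,0,0,1.7,0,0,0,0,0,0.8,0,0,0,0,0,0,0,0,0,0,0,0,0,0,0,0,0]
}}

```text
time: 39.2
position: [0.4531, -0.3525, 0.099]
tool_rot: [-2.223, 0.003, 2.22]
ft_force: [-0.2, 1.2, -1.5]
grip_width: 0.411
```

```bash
python3 -c "
from h import *
d([.4535,-.3522,.0853])"
```

```text
t 39.2 p [ 0.4531 -0.3525  0.099 ] grip mm 35.75032748395011 jaw deg -90.06794908721409 F [-0.1533  1.2016 -1.4951] xax [ 0.0013 -0.0011 -1.    ] j7 -1.019791938890731
[0.4535, -0.3522, 0.0853] -> tool cm [ 1.3675 -0.0356 -0.0345]
```

Emit:
{"method": "step_arm", "body": {
  "increments": [0.5,0,0,0,0,0,0.4,0,0,0,0,0,0.2,0,0,0,0,0,0.1,0,0,0,0,0,0,0,0,0,0,0]
}}

```text
time: 39.83
position: [0.4525, -0.3521, 0.086]
tool_rot: [-2.221, 0.001, 2.221]
ft_force: [0.6, -0.4, -1.8]
grip_width: 0.41
```

Emit:
{"method": "step_arm", "body": {
  "increments": [0.1,0,0,0,0,0,0.1,0,0,0,0,0,0,0,0,0,0,0]
}}

```text
time: 40.2
position: [0.4527, -0.3522, 0.085]
tool_rot: [-2.221, 0.002, 2.221]
ft_force: [-1.9, 0.6, 5.7]
grip_width: 0.411
```

```bash
python3 -c "
from h import *
d([.4535,-.3522,.0853])"
```

```text
t 40.2 p [ 0.4527 -0.3522  0.085 ] grip mm 35.71580289857835 jaw deg -90.06590285429012 F [-1.9168  0.6128  5.7405] xax [ 0.0003 -0.0005 -1.    ] j7 -1.023669199537605
[0.4535, -0.3522, 0.0853] -> tool cm [-0.0331 -0.0025 -0.0803]
```

Seated at 0.085, where 0.0853 was expected. I'll release, rise, and withdraw so both cameras have a clear view.

Emit:
{"method": "step_arm", "body": {
  "increments": [0,0,0,0,0,0,0,0,0,0,0,0,0,0,0,0,0,0,0,0,0,0,0,0,-2,0,0,0,0,0,-4,0,0,0,0,0,-5,0,0,0,0,0,-3,0,0,0,0,0,0,5,2,0,0,0,0,5,3,0,0,0,0,5,3,0,0,0,0,5,3,0,0,0],
  "fingers": 80
}}

```text
time: 41.7
position: [0.3413, -0.5535, 0.2241]
tool_rot: [-2.221, 0.001, 2.221]
ft_force: [0.5, -1.0, 0.3]
grip_width: 0.8
```

Emit:
{"method": "step_arm", "body": {
  "increments": [0,4,3,0,0,0,0,2,2,0,0,0,0,0,0,0,0,0,0,0,0,0,0,0]
}}

```text
time: 42.2
position: [0.2937, -0.6109, 0.2239]
tool_rot: [-2.222, -0.001, 2.22]
ft_force: [0.6, 0.5, -0.1]
grip_width: 0.796
```

```bash
cat > fin.py <<'E'
from fit import *
d()
S=[("slim/small",[.453,-.3522],.079),("middle/large",[.565,-.122],.093),("tall/recess",[.5298,.1183],.046),("flat",[.629,.130],.046)]
for n in("scene","top"):
    im=ctrl.get_image(n); cv2.imwrite(f"pics/f{n}.png",im[:,:,::-1]); g=grad(f"pics/f{n}.png")[1]
    for nm,x0,z in S:
        def c(p):
            i=samp(g,pr(n,circ(p[0],p[1],z,.0355)));o=samp(g,pr(n,circ(p[0],p[1],z,.0385))); return -np.mean(np.clip(i-o,-5,40))
        print(n,nm,best(c,x0,[.005,.005]).x)
    for r in ctrl.spot_point(n,"latch_knob"): print("knob",r["score"],w(n,r["xyz"]))
E
python3 fin.py
python3 -c "
import cv2,numpy as np
a=cv2.imread('pics/fscene.png')[100:390,160:345];b=cv2.imread('pics/ftop.png')[85:275,215:555]
cv2.imwrite('pics/fa.png',cv2.resize(a,(383,600),interpolation=2));cv2.imwrite('pics/fb.png',cv2.resize(b,(800,447),interpolation=2))"
```

```text
t 42.2 p [ 0.2937 -0.6109  0.2239] grip mm 69.26430185960683 jaw deg -89.98210146480996 F [ 0.5521  0.4859 -0.1348] xax [ 0.001  0.001 -1.   ] j7 -0.5121402083030058
scene slim/small [ 0.4518 -0.3558]
scene middle/large [ 0.5651 -0.1247]
scene tall/recess [0.5284 0.116 ]
scene flat [0.6286 0.1293]
knob 0.57 [ 0.2747 -0.293   0.1259]
knob 0.55 [ 0.6348 -0.1236  0.1267]
top slim/small [ 0.4528 -0.353 ]
top middle/large [ 0.5664 -0.1225]
top tall/recess [0.5304 0.1181]
top flat [0.63   0.1307]
knob 0.69 [ 0.2735 -0.2968  0.1207]
knob 0.65 [ 0.636  -0.1264  0.1237]
knob 0.6 [ 0.4475  0.3367 -0.0004]
```

View pics/fa.png

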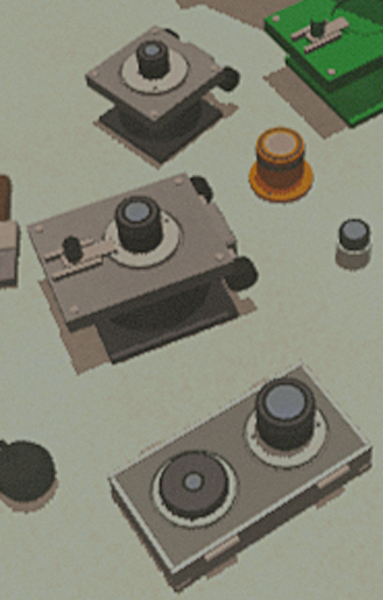

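View pics/fb.png

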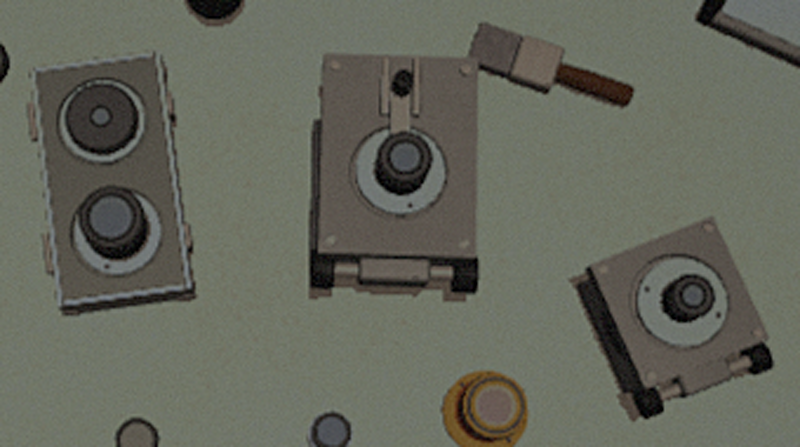

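All three lenses sit flat and centred, the tongue lies over the disc, and the flat lens hasn't moved. The robot is clear, so I'll hand in.

```bash
python3 -c "
from bench import ctrl
print(ctrl.close_job())"
```

```text
the job is handed in; nothing more can be done
None
```

The job is handed in, at about 43 s of the 136 s allowed. The slim lens is in the small unit, the middle lens is in the large unit with the latch shut, and the tall lens is in the recess the slim one left. The order was: slim lens to the mat, latch open, tall lens to the case, middle lens to the large unit, latch shut, slim lens to the small unit.

Last checks:
- **Seating:** each lens met its seat at the expected height within 1 mm, with a contact force of about 5–6 N.
- **Position:** disc fits in both views put every moved lens within about 4 mm of its seat's centre (limit 7 mm). The two views disagree with each other by 1–3 mm.
- **Latch:** when pushed shut it stopped hard at 10 N, and the pictures show the tongue over the disc.
- **Flat lens:** it measures where it was at the start, to 0.1 mm.
- **Failed or disagreeing fits:** the first scene-view outline fits of the case and the large unit were off by 5–14 mm. I replaced them with disc and rim fits, which an overlay confirmed. Heights measured freely from the two views came out 2–3 mm above the given ones, but the contact heights agreed with the given ones.

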